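Stretcher-frame corner: register the rail, offer up the plated bar

ROBOT

A 6-joint arm with a two-finger parallel gripper is mounted at the origin on the work surface. World frame = base frame: x ahead of the robot, y to its left, z up, the work surface at z = 0. Lengths are in m, angles in degrees, forces in N, time in s.
With the tool pointing down it reaches from about 0.325 to 0.75 m from the base axis. Payload 7.6 kg.
Tool frame: the origin (TCP) lies at the very end of the fingers, on their centre line; the grasp point (between the pads) lies 19 mm behind it; x points along the fingers, y is the direction in which the jaws open and shut, and the axes are right-handed (so a half turn about x gives the same grasp; the last joint's range is limited). The gripper opens to 85 mm and grips with 20 to 120 N. Pads are 22 mm wide; open, the fingers measure 114 mm over their backs; the gripper's body (76 mm by 85 mm) begins 54 mm behind the grasp point. The pads swing forward as they close: fully open they stand 13 mm farther back than shut.
Start: joints at [-74.731, 2.991, 80.254, -0, 96.75, -4.028], TCP at [0.174, -0.496, 0.206] pointing down, gripper open.
Joint ranges: [-166.34, 166.34], [-52.06, 124.39], [6.96, 135.62], [-60.46, 240.46], [14.63, 156.25], [-167.68, 167.68]. Speed limits (degrees/s): [147.25, 147.25, 172.46, 180, 180, 180].

INTERFACE

Orientations are given as [roll, pitch, yaw] about the fixed x, y, z axes, in that order (R = Rz(yaw) Ry(pitch) Rx(roll)).
In Python, from station import get_state, camera, hand_in gives the robot as it stands.
- The arm moves only by the shell command python3 -m handwheel 'ROWS' [OPENING] [FORCE]. ROWS is JSON, a list of rows, each a list of 2 entries, a list of its own where there are three numbers: the shift along the world's x, y, z in cm, then the turn, a rotation vector about the world's x, y, z in degrees. A call has 1 to 20 rows; each row shifts and turns the commanded pose from where the row before left it; what a row does not reach is not made up. A row lasts 1/10 s, in which the tool goes at most 50 mm and 8.59 degrees, less where a joint would pass 70% of its speed; a pose out of reach is approached as far as the arm can. A call is refused whole if a number of a shift passes 5 or a number of a turn 8.59, either way. A call with a gripper value outside its range is refused whole. OPENING is the closure in counts, from 0 (fully open) to 255 (shut), set as the call begins (- or left out, the last holds). The fingers move at their own pace and stop on an object; FORCE is the grip in N (left out, the last holds). Time passes only in rows, so rows that do not move let the fingers close. It gives the time, the measured TCP pose, the force and the opening at its end, in the units of the state.
- get_state(): the state, without advancing time (a new reading comes with each control period).
- camera(name): name is "scene" or "side" or "wrist"; returns a dict with "pixels" (480x640x3 uint8, red, green, blue), "fov_y" (degrees; the focal length in pixels is half the picture's height over the tangent of half this angle, whatever the lens; pixels are square), "cx", "cy" (the principal point, pixels), "rvec" (rotation vector, rad) and "tvec" (3), from world to camera coordinates, as OpenCV has them. Camera axes: x right, y down, z forward; pixel columns grow to the right and rows downward; lengths in m; the calibration is good to about 2 mm. A picture is of the moment at which its call begins. There is no depth.
- hand_in(): hands the job in, once; it reports no verdict.
The state is a dict: "time_s": time; "joints": joint angles; "qd": joint speeds; "joint_torque": joint torques, N m; "tool_pos": TCP position; "eef_rot": TCP orientation; "wrist_force": force on the tool from outside, world axes, zero at the start; "wrist_torque": the same for the moment, N m; "gripper_width": opening from 0.0 (shut) to 1.0 (fully open).
Only numpy, scipy, OpenCV 4.12 (cv2) and the standard library are available. Lean on these libraries where they do the work, as an engineer would, in place of code of your own. Each camera call takes 0.05 s, during which the arm holds its last target. There are 200 camera calls.

TASK

Push the plain wooden rail that lies in the corner jig along the board, without lifting it, until it sits snug in the corner: its side flat against the right fence and its end against the far fence. Then pick up the stretcher bar with the steel corner plate by its balance point, keep it level as you carry it, and hold it level and still about 8 cm above its place in the jig, lying along the far fence with its plated end towards the corner, ready to butt against the rail's inner side. Finish while holding it there, carried by the gripper alone, so that glue can be brushed on the joint; leave the rail snug and everything else on the table where it is.

Things in the scene. Friction and masses are not known exactly. Their poses are not given: they have to be found in the camera images.
- jig: corner jig fixed to the table: plywood board 300 (x) x 360 (y) x 12 mm with two dark fences, 22 wide, 15 high above it: the far one along y (inner face at x = +128), the right one along x (inner face at y = -158), a small glue gap where they meet. Origin: centre of the board's underside. x points away from the robot, y to its left, each within 12 degrees.
- jig_corner (a point): on the jig at board-top height (12 mm above the table): where the inner faces of the two fences would meet. Axes as the jig's. The rail is home when its far end face is at x = 0 and its right side face at y = 0 of this point.
- jig_seat (a point): on the jig at board-top height, at x, y = (-19, +94) mm from jig_corner: where the plated bar's origin lies when the bar is in its place, side against the far fence, wood end butted on the seated rail's inner side, tail towards the jig's +y.
- rail: plain beech rail 200 x 38 x 20 mm, about 105 g, lying loose on the jig board, roughly along the jig's x, a few cm clear of both fences and a little askew. Origin: centre of its underside; x along it, away from the robot; z up. It slides easily (about 1 N).
- rail_head (a point): centre of the lower edge of the rail's far end face (rail x = +100), the end that goes against the far fence; home at (0, +19) in x, y from jig_corner.
- rail_foot (a point): centre of the lower edge of the rail's near end face (rail x = -100); home at y = +19 from jig_corner.
- plated_bar: beech bar 280 x 38 x 20 mm, about 380 g, flat L-shaped steel plate on top at one end (legs 96 x 30 x 6), on the mat, tail away from the robot. Origin: underside, wood's centre line, at the balance point: 56 from the plated wood end, 224 from the tail. x to the tail, z up. One leg on the bar, x -90 to +6; the other, x -90 to -60, reaches to y = +81. Grip the 38 wide wood across the bar from above.
- bar_end (a point): centre of the lower edge of the bar's plated wood end (plated_bar x = -56), the face that will butt against the rail; in its place at (-19, +38) in x, y from jig_corner.
- mat: green cutting mat 600 x 450 x 2 mm, fixed on the table to the right of the jig; origin: centre of its underside.
- spare_rail: plain beech rail 240 x 38 x 20 mm without a plate, lying on the mat beside the plated bar; not used, leave it. Origin: centre of its underside, x along it.
- marker_a: white marker pen with black cap, 128 long, 13 thick, lying on the mat; leave it.
- marker_b: black marker pen, 128 long, 13 thick, lying on the mat; leave it.
- craft_knife: craft knife with aluminium handle, 140 long, 10 thick, at the mat's near end; leave it.
- eraser: white eraser 50 x 24 x 13 mm on the right part of the mat; leave it.
- tape_roll: roll of blue tape, 100 across, 24 high, left of the jig; leave it.
- glue_bottle: yellow glue bottle with a red cap, 52 across, 135 high, standing left of the jig; leave it.

How it is judged:
By the outcome, as a careful person would: the job done as asked, in the order asked, and still so for the second after the job is handed in, while the arm keeps its last pose, push and grip.
It also fails if it takes over 54 s, if anything falls off the work surface, if the arm or the gripper's body presses on something with over 40 N, if the wrist force passes 120 N, or if a joint passes its speed limit or range.

## Working session

There is one attempt and no reset: what is moved stays moved. The work goes in short steps, Python scripts to look and compute and a shell command to move; the robot and the scene stay as the last step left them, time stands still between calls to the robot, and variables do not carry over. Pictures are saved under pics/ and viewed, about 8 in all and at most 12, crops included, and the job is handed in when it is done.

```bash
ls; mkdir -p pics
cat > h.py <<'E'
import numpy as np, cv2
from station import get_state, camera
def snap(name,fn):
    c=camera(name); cv2.imwrite(f'pics/{fn}.png',c['pixels'][:,:,::-1]); np.save(f'pics/{fn}.npy',np.array([c['fov_y'],c['cx'],c['cy'],*np.ravel(c['rvec']),*np.ravel(c['tvec'])])); return c
def cal(fn):
    a=np.load(f'pics/{fn}.npy'); f=240/np.tan(np.radians(a[0]/2)); return f,a[1],a[2],cv2.Rodrigues(a[3:6])[0],a[6:9]
def world(fn,px,z):
    f,cx,cy,R,t=cal(fn); px=np.atleast_2d(px); z=np.broadcast_to(z,len(px)); o=-R.T@t
    out=[]
    for (u,v),zz in zip(px,z):
        d=R.T@np.array([(u-cx)/f,(v-cy)/f,1]); out.append(o+d*(zz-o[2])/d[2])
    return np.array(out)
def proj(fn,P):
    f,cx,cy,R,t=cal(fn); q=np.atleast_2d(P)@R.T+t; return np.c_[q[:,0]/q[:,2]*f+cx,q[:,1]/q[:,2]*f+cy]
E
python3 - <<'E'
from h import *
snap('scene','s0');snap('side','d0');snap('wrist','w0')
for n in ['s0','d0','w0']:
    f,cx,cy,R,t=cal(n); print(n,f,-R.T@t,R[2])
print(get_state())
E
```

```text
pics
s0 504.088168393473 [ 1.57627713 -0.18932367  1.10724273] [-0.70813868  0.12320451 -0.69524115]
d0 483.43526612431276 [-0.04238611 -1.14837176  0.85052753] [ 0.37408769  0.75830674 -0.53388134]
w0 352.97900222409606 [ 0.24839832 -0.46966437  0.37322661] [-0.29053483 -0.10185614 -0.95142779]
{'time_s': 0.15, 'joints': array([-7.47319225e+01,  3.02128350e+00,  8.02992523e+01,  5.78872378e-04,
        9.67482773e+01, -4.02749271e+00]), 'qd': array([ 0.01224331, -0.11934519, -0.21075597, -0.05521827,  0.00821149,
       -0.12610083]), 'joint_torque': array([ 9.61692422e-04, -3.81951213e+01, -3.60424519e+01, -5.96831751e-05,
        4.67367237e-03,  9.35141543e-06]), 'tool_pos': array([ 0.17344439, -0.49525957,  0.20564796]), 'eef_rot': array([-94.50619588,  89.93118447, 104.78944204]), 'wrist_force': array([ 0.26600946, -0.3007039 , -0.49872696]), 'wrist_torque': array([-0.01578787,  0.02986941,  0.07809216]), 'gripper_width': 0.9966895684775158}
```

View pics/s0.png

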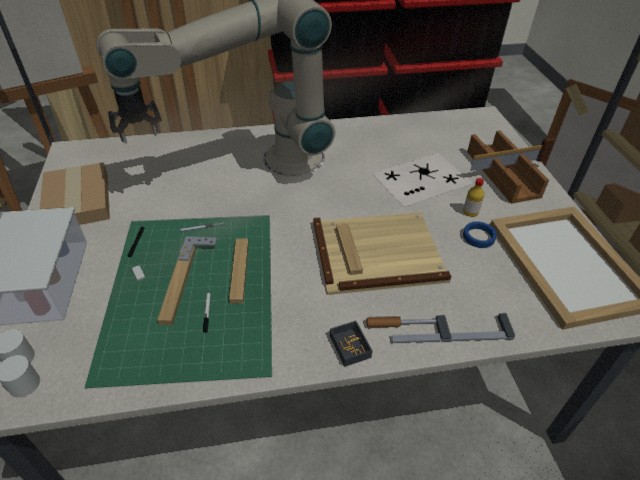

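View pics/d0.png

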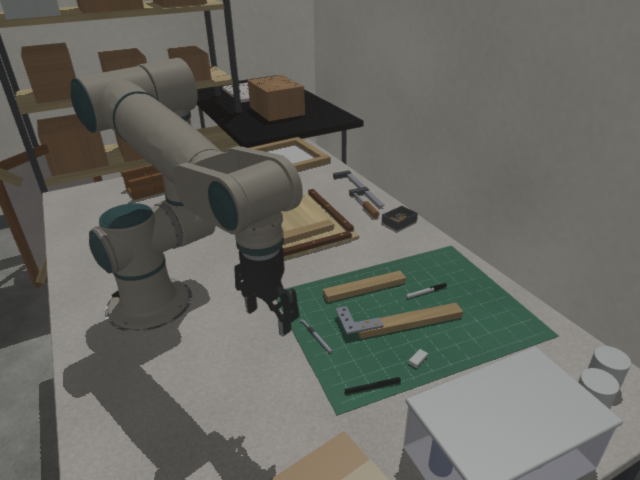

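The scene view shows the jig centre-right (corner at about (335,285)), the rail on it from (345,224) to (352,272), and the plated bar on the mat from about (205,240) to (167,320). I'll enlarge both.

Run:
```python
import cv2
i=cv2.imread('pics/s0.png')
a=cv2.resize(i[205:300,305:460],None,fx=5,fy=5,interpolation=cv2.INTER_CUBIC)
b=cv2.resize(i[225:335,130:260],None,fx=5,fy=5,interpolation=cv2.INTER_CUBIC)
cv2.imwrite('pics/ca.png',a);cv2.imwrite('pics/cb.png',b)
```

```text
(no output)
```

View pics/ca.png

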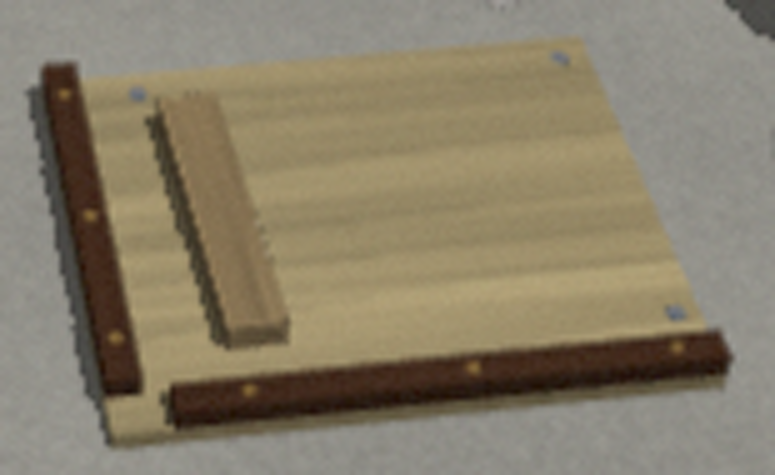

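View pics/cb.png

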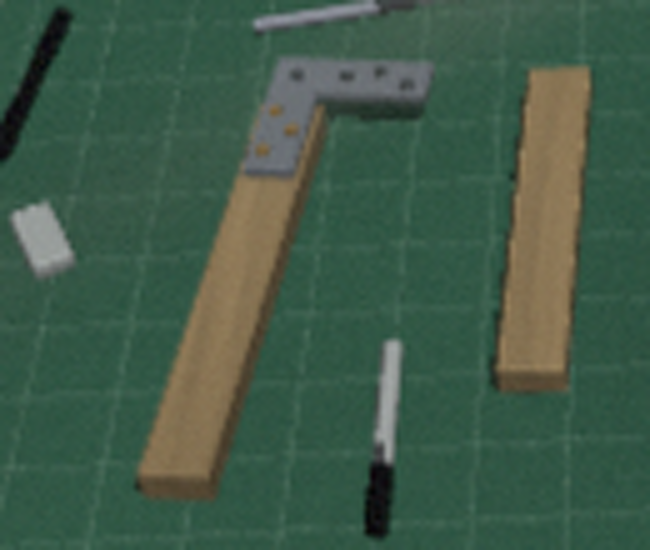

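```bash
cat > fit.py <<'E'
from h import *
from scipy.optimize import least_squares
def T(p,L): 
    c,s=np.cos(p[2]),np.sin(p[2]); L=np.atleast_2d(L); return np.c_[p[0]+c*L[:,0]-s*L[:,1],p[1]+s*L[:,0]+c*L[:,1],L[:,2]]
def fit(fn,px,L,p0=(.5,0,0)):
    L=np.array(L,float)/1000
    r=least_squares(lambda p:(proj(fn,T(p,L))-px).ravel(),p0,loss='soft_l1')
    print(np.round(r.x[:2]*1000,1),'yaw',round(np.degrees(r.x[2]),2),'res',np.round(r.fun.reshape(-1,2),1).tolist()); return r.x
E
python3 - <<'E'
from fit import *
A=lambda l:(np.array(l)+.5)/5-.5+[305,205]
B=lambda l:(np.array(l)+.5)/5-.5+[130,225]
j=fit('s0',A([(583,38),(142,390),(76,64),(172,385),(722,330)]),[(-150,180,12),(128-6,-158,27),(-150,-158,27),(128,-135,27),(128,180,27)])
# corner by line fits
w=world('s0',A([(142,390),(76,64),(172,385),(722,330),(583,38)]),[.027]*4+[.012]); print(np.round(w*1000,1))
r=fit('s0',A([(157,97),(215,92),(228,333),(288,322)]),[(-100,-19,32),(-100,19,32),(100,-19,32),(100,19,32)])
b=fit('s0',B([(283,57),(433,62),(142,480),(216,478),(246,174),(293,176)]),[(-90,-15,28),(-90,81,28),(224,-19,22),(224,19,22),(6,-15,28),(6,15,28)],(.5,-.4,0))
jc=T(j,[.128,-.158,.012]);print('corner',jc*1000,'seat',T(j,[.128-.019,-.158+.094,.012])*1000)
d=T(r,[[.1,0,0],[-.1,0,0]])-jc; c,s=np.cos(j[2]),np.sin(j[2])
print('head,foot in corner frame',np.round(d[:,:2]@np.array([[c,-s],[s,c]])*1000,1))
E
```

```text
[536.2 185.3] yaw -1.86 res [[-0.5, 0.4], [-0.0, -1.8], [-0.1, 0.2], [2.3, 0.0], [-0.5, 0.7]]
[[659.6  22.3  27. ]
 [380.3  32.8  27. ]
 [658.6  39.8  27. ]
 [667.6 363.5  27. ]
 [390.6 372.2  12. ]]
[526.7  96.1] yaw 0.36 res [[-0.1, 0.4], [0.1, 0.1], [-0.4, -0.6], [0.4, 0.0]]
[ 495.4 -394.8] yaw -11.53 res [[-0.6, 0.5], [0.4, 0.5], [0.3, -0.5], [-0.2, 0.4], [-0.3, -0.4], [0.4, -0.5]]
corner [[659.03361384  23.26256897  12.        ]] seat [[643.10152297 117.83089602  12.        ]]
head,foot in corner frame [[ -34.7   72.4]
 [-234.6   64.6]]
```

```bash
cat >> h.py <<'E'
from scipy.spatial.transform import Rotation as Ro
def st():
    s=get_state(); R=Ro.from_euler('xyz',s['eef_rot'],degrees=True).as_matrix()
    print('t',round(s['time_s'],2),'pos',np.round(s['tool_pos']*1000,1),'jaw ang',round(np.degrees(np.arctan2(R[1,1],R[0,1])),2),'xaxis',np.round(R[:,0],3),'F',np.round(s['wrist_force'],1),'w',round(s['gripper_width'],3),'J',np.round(s['joints'],1))
E
python3 -c "
from h import *
st()"
```

```text
t 0.15 pos [ 173.4 -495.3  205.6] jaw ang -70.7 xaxis [-0.     0.001 -1.   ] F [ 0.3 -0.3 -0.5] w 0.997 J [-74.7   3.   80.3   0.   96.7  -4. ]
```

```bash
python3 -m handwheel '[[[1.77,3.23,0],[0,0,3.44]],[[1.77,3.23,0],[0,0,3.44]],[[1.77,3.23,0],[0,0,3.44]],[[1.77,3.23,0],[0,0,3.44]],[[1.77,3.23,0],[0,0,3.44]],[[1.77,3.23,0],[0,0,3.44]],[[1.77,3.23,0],[0,0,3.44]],[[1.77,3.23,0],[0,0,3.44]],[[1.77,3.23,0],[0,0,3.44]],[[1.77,3.23,0],[0,0,3.44]],[[1.77,3.23,0],[0,0,3.44]],[[1.77,3.23,0],[0,0,3.44]],[[1.77,3.23,0],[0,0,3.44]],[[1.77,3.23,0],[0,0,3.44]],[[1.77,3.23,0],[0,0,3.44]],[[1.77,3.23,0],[0,0,3.44]],[[1.77,3.23,0],[0,0,3.44]],[[1.77,3.23,0],[0,0,3.44]],[[1.77,3.23,0],[0,0,3.44]],[[1.77,3.23,0],[0,0,3.44]]]' 255 40; python3 -m handwheel '[[[0,0,0],[0,0,0]],[[0,0,0],[0,0,0]]]'
python3 -c "
from h import *
st(); snap('wrist','w1')"
```

```text
time_s: 2.15
tool_pos: [0.5279, 0.152, 0.2059]
eef_rot: [-58.5, 90.0, -150.3]
wrist_force: [1.0, -0.7, -0.3]
gripper_width: 0.002
time_s: 2.35
tool_pos: [0.5273, 0.1508, 0.2055]
eef_rot: [-65.7, 89.9, -157.5]
wrist_force: [-1.1, 0.1, 0.7]
gripper_width: -0.001
t 2.35 pos [527.3 150.8 205.5] jaw ang -1.86 xaxis [-0.001 -0.001 -1.   ] F [-1.1  0.1  0.7] w -0.001 J [12.1  6.9 76.2 -0.  97.  14. ]
```

View pics/w1.png

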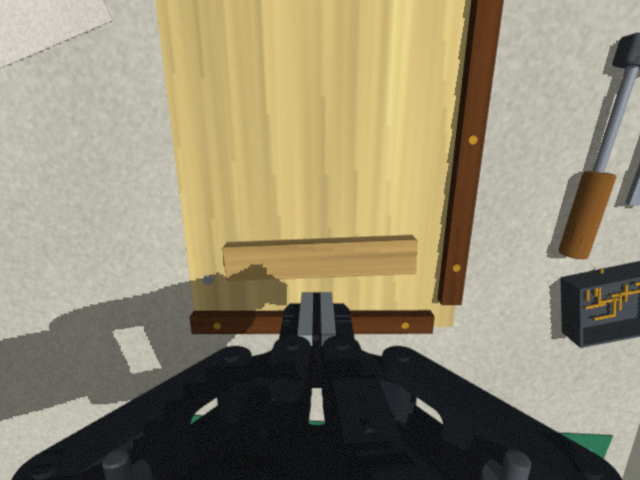

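Wrist view: image right is +x and image up is +y. The rail's top face has corners at about (226,249), (415,242), (226,278), (416,273). The right fence's inner top edge runs (192,312)–(433,311), and the far fence's inner edge goes from (441,303) up to (472,0).

Run:
```python
from fit import *
w=world('w1',[(192,312),(433,311),(441,303),(472,0)],.027)*1000; print(np.round(w,1))
r=fit('w1',np.array([(226,249),(415,242),(226,278),(416,273)]),[(-100,19,32),(100,19,32),(-100,-19,32),(100,-19,32)])
```

```text
[[386.8  38.6  27. ]
 [652.6  31.4  27. ]
 [660.6  41.   27. ]
 [664.7 326.2  27. ]]
[529.8  95.8] yaw 0.36 res [[-4.3, -1.3], [2.8, -1.4], [0.1, 3.7], [-0.1, 2.1]]
```

```bash
python3 -m handwheel '[[[0,0,-2.5],[0,0,0]],[[0,0,-2.5],[0,0,0]],[[0,0,-2.5],[0,0,0]],[[0,0,-2.5],[0,0,0]],[[0,0,-2.5],[0,0,0]],[[0,0,-2.5],[0,0,0]],[[0,0,-2],[0,0,0]],[[0,0,-1.2],[0,0,0]],[[0,0,-0.5],[0,0,0]],[[0,0,0],[0,0,0]],[[0,-1,0],[0,0,0]],[[0,-1,0],[0,0,0]],[[0,-0.5,0],[0,0,0]],[[0,-0.5,0],[0,0,0]]]'
python3 -m handwheel '[[[0,-0.5,0],[0,0,0]],[[0,-0.5,0],[0,0,0]],[[0,-0.5,0],[0,0,0]],[[0,-0.5,0],[0,0,0]],[[0,-0.5,0],[0,0,0]],[[0,-0.5,0],[0,0,0]]]'
python3 -c "
from h import *
st(); snap('wrist','w2')"
```

```text
time_s: 3.8
tool_pos: [0.5278, 0.1197, 0.0198]
eef_rot: [98.2, 89.9, 6.3]
wrist_force: [-0.4, 0.4, 0.0]
gripper_width: -0.004
time_s: 4.4
tool_pos: [0.5275, 0.0901, 0.0193]
eef_rot: [76.3, 90.0, -15.5]
wrist_force: [-0.5, -1.0, -0.6]
gripper_width: -0.003
t 4.4 pos [527.5  90.1  19.3] jaw ang -1.9 xaxis [ 0. -0. -1.] F [-0.5 -1.  -0.6] w -0.003 J [ 5.7 13.  91.3 -0.  75.7  7.6]
```

```bash
python3 -m handwheel '[[[0,-0.3,0],[0,0,0]],[[0,-0.3,0],[0,0,0]],[[0,-0.2,0],[0,0,0]],[[0,0,0],[0,0,0]]]'
python3 -m handwheel '[[[0,-0.2,0],[0,0,0]],[[0,0,0],[0,0,0]]]'
python3 -c "
from h import *
st(); snap('wrist','w2')"
```

```text
time_s: 4.85
tool_pos: [0.5275, 0.0823, 0.0193]
eef_rot: [58.2, 90.0, -33.7]
wrist_force: [-0.6, 0.3, 0.5]
gripper_width: -0.002
time_s: 5.05
tool_pos: [0.5275, 0.0804, 0.0193]
eef_rot: [43.7, 90.0, -48.2]
wrist_force: [-0.1, -1.1, 0.1]
gripper_width: 0.001
t 5.05 pos [527.5  80.4  19.3] jaw ang -1.91 xaxis [ 0. -0. -1.] F [-0.1 -1.1  0.1] w 0.001 J [ 4.7 12.8 91.6 -0.  75.6  6.6]
```

View pics/w2.png

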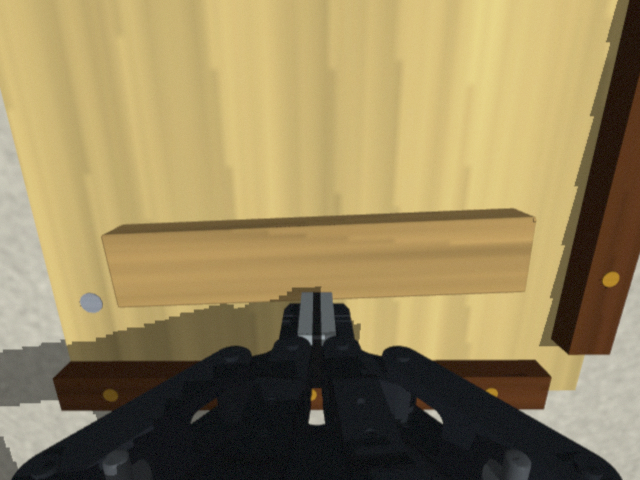

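Run:
```python
from fit import *
f,cx,cy,R,t=cal('w2'); print('cam',-R.T@t,R)
print('tcp px',proj('w2',get_state()['tool_pos']), 'tcp w1', proj('w1',[.5273,.1508,.2055]))
r=fit('w2',np.array([(107,234),(534,218),(118,306),(525,291)]),[(-100,19,32),(100,19,32),(-100,-19,32),(100,-19,32)])
print(world('w2',[(70,362),(536,361),(556,340)],.027)*1000)
snap('side','d2');snap('scene','s2')
i=cv2.imread('pics/s2.png'); cv2.imwrite('pics/cs2.png',cv2.resize(i[180:300,290:460],None,fx=4.5,fy=4.5,interpolation=cv2.INTER_CUBIC))
```

```text
cam [0.5304148  0.1590432  0.18697538] [[ 9.99460591e-01 -3.28263393e-02  9.78994492e-04]
 [-3.15173614e-02 -9.50375796e-01  3.09503640e-01]
 [-9.22945883e-03 -3.09367546e-01 -9.50897754e-01]]
tcp px [[315.39494689 284.86779423]] tcp w1 [[315.39527194 285.03674165]]
[529.7  97. ] yaw 0.31 res [[-7.7, -0.4], [4.3, -0.7], [-1.1, 1.6], [1.1, 2.3]]
[[394.65279644  43.14597057  27.        ]
 [644.4083556   35.3940771   27.        ]
 [652.82517187  48.1555141   27.        ]]
```

View pics/cs2.png

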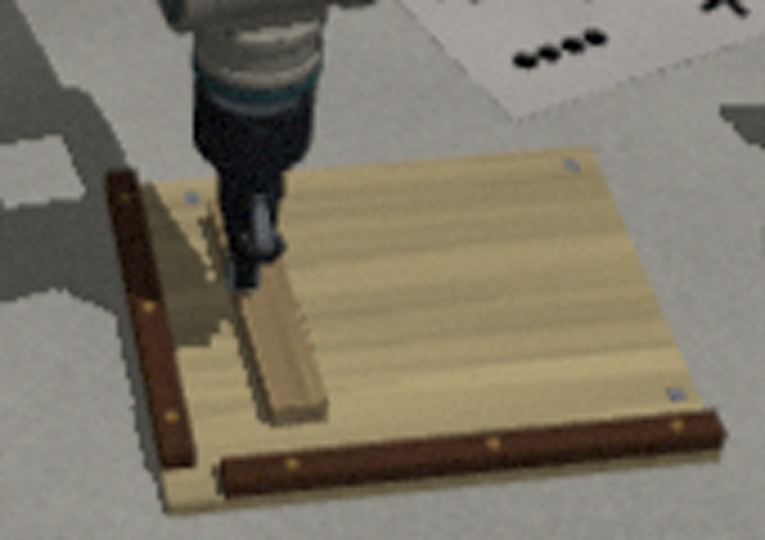

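Run:
```python
from fit import *
p=get_state()['tool_pos']; print(p)
for dz in (0,.015,.03):
  q=p+[0,0,dz]; print(dz,'scene',proj('s2',q),'crop',(proj('s2',q)-[290,180])*4.5,'side',proj('d2',q))
i=cv2.imread('pics/d2.png'); u,v=proj('d2',p)[0].astype(int); print(u,v)
c=cv2.resize(i[v-60:v+60,u-80:u+80],None,fx=5,fy=5,interpolation=cv2.INTER_CUBIC); cv2.circle(c,(400,300),4,(0,0,255),1); cv2.imwrite('pics/cd2.png',c)
```

```text
[0.52751996 0.08054865 0.01931211]
0 scene [[343.51305714 249.46569941]] crop [[240.80875714 312.59564733]] side [[307.25369155 234.68147117]]
0.015 scene [[343.74335631 245.96761607]] crop [[241.84510341 296.85427234]] side [[307.09736063 230.77453834]]
0.03 scene [[343.97683353 242.42126041]] crop [[242.8957509  280.89567184]] side [[306.93943777 226.82782086]]
307 234
```

View pics/cd2.png

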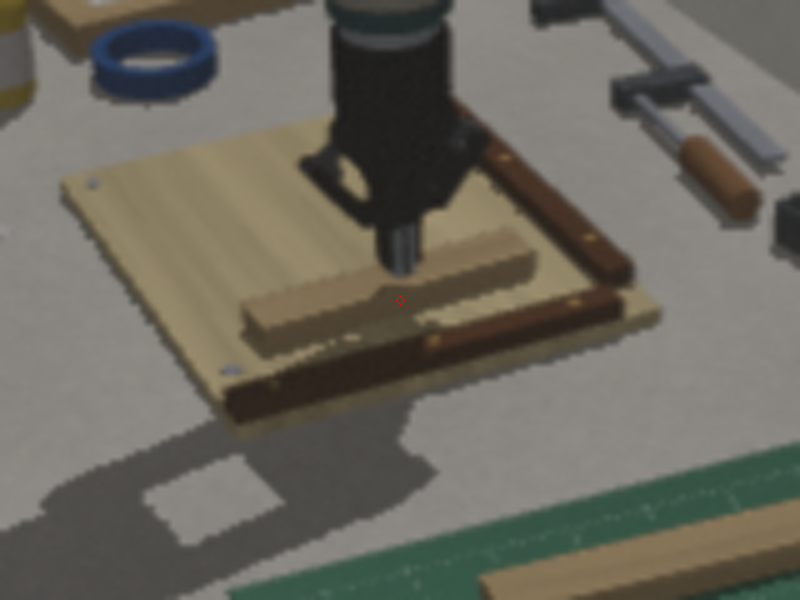

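The side view shows the real fingertips about 20 mm above the reported TCP: the tip is at crop (400,272) and the projected TCP at (400,300). The push therefore passed over the rail without touching it. I'll go back and come in 20 mm lower.

```bash
python3 -m handwheel '[[[0,2,0.2],[0,0,0]],[[0,2.5,0],[0,0,0]],[[0,2.2,0],[0,0,0]],[[0,0,-1],[0,0,0]],[[0,0,-1],[0,0,0]],[[0,0,0],[0,0,0]]]'
python3 -c "
from h import *
st()
c=snap('side','d3')
p=get_state()['tool_pos']; u,v=proj('d3',p)[0]; print(u,v)
s=snap('scene','s3'); print(proj('s3',p))
i=c['pixels'][:,:,::-1]; u,v=int(u),int(v); a=cv2.resize(i[v-40:v+30,u-50:u+50],None,fx=6,fy=6,interpolation=cv2.INTER_CUBIC); cv2.circle(a,(300,240),4,(0,0,255),1); cv2.imwrite('pics/c3.png',a)
"
```

```text
time_s: 5.8
tool_pos: [0.526, 0.1464, -0.0011]
eef_rot: [-71.9, 89.8, -163.8]
wrist_force: [-0.8, -0.8, -0.2]
gripper_width: 0.003
t 5.8 pos [526.  146.4  -1.1] jaw ang -1.93 xaxis [-0.004 -0.001 -1.   ] F [-0.8 -0.8 -0.2] w 0.003 J [11.7 16.4 89.9 -0.  74.  13.6]
298.72021242294915 230.76354327279108
[[364.09404164 251.31366851]]
```

View pics/c3.png

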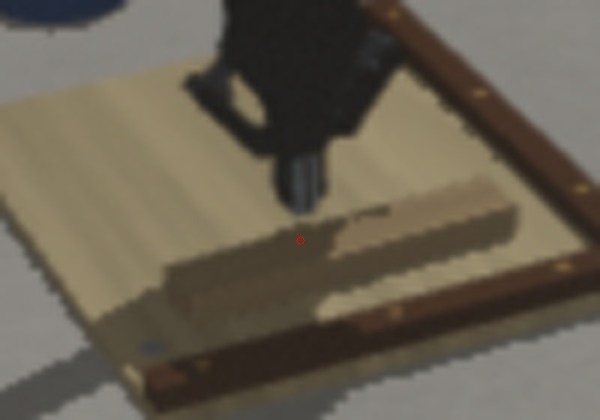

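The tip is now beside the rail on its left, at z about 17–19 mm. Now I'll push.

```bash
python3 -m handwheel '[[[0,-1,0],[0,0,0]],[[0,-1,0],[0,0,0]],[[0,-0.5,0],[0,0,0]],[[0,-0.5,0],[0,0,0]],[[0,-0.5,0],[0,0,0]],[[0,-0.5,0],[0,0,0]],[[0,-0.5,0],[0,0,0]],[[0,-0.5,0],[0,0,0]],[[0,0,0],[0,0,0]]]'
python3 -m handwheel '[[[0,-0.4,0],[0,0,0]],[[0,-0.4,0],[0,0,0]],[[0,0,0],[0,0,0]]]'
python3 -m handwheel '[[[0,-0.2,0],[0,0,0]],[[0,-0.2,0],[0,0,0]],[[0,0,0],[0,0,0]]]'
python3 -c "
from h import *
st();snap('wrist','w4')"
```

```text
time_s: 6.8
tool_pos: [0.5275, 0.0968, 0.0012]
eef_rot: [-17.4, 90.0, -109.4]
wrist_force: [-0.7, 0.1, 0.4]
gripper_width: -0.002
time_s: 7.1
tool_pos: [0.5275, 0.089, 0.0012]
eef_rot: [-20.8, 90.0, -112.7]
wrist_force: [-0.6, -0.8, -0.1]
gripper_width: -0.002
time_s: 7.4
tool_pos: [0.5275, 0.0853, 0.0013]
eef_rot: [-2.1, 90.0, -94.0]
wrist_force: [0.1, -0.1, 0.0]
gripper_width: -0.003
t 7.4 pos [527.5  85.3   1.3] jaw ang -1.91 xaxis [-0. -0. -1.] F [ 0.1 -0.1  0. ] w -0.003 J [ 5.2 14.3 92.1 -0.  73.6  7.1]
```

View pics/w4.png

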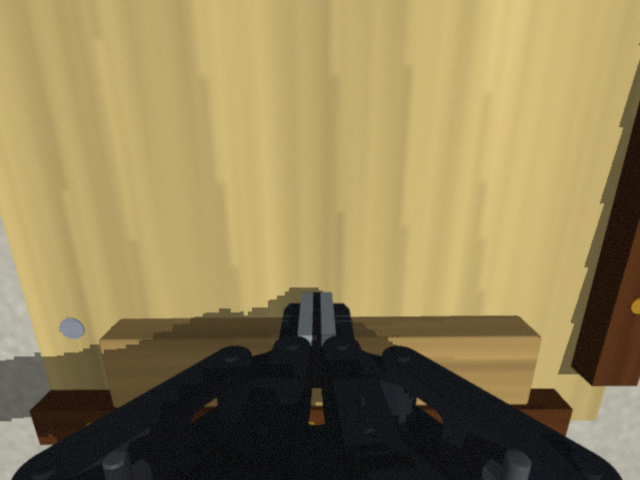

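Wrist view 4: the rail has moved and now lies nearly parallel to the right fence and close to it. I'll keep going in small steps until the force rises.

```bash
python3 -m handwheel '[[[0,-0.2,0],[0,0,0]],[[0,-0.2,0],[0,0,0]],[[0,0,0],[0,0,0]]]'
python3 -m handwheel '[[[0,-0.2,0],[0,0,0]],[[0,0,0],[0,0,0]]]'
python3 -m handwheel '[[[0,-0.2,0],[0,0,0]],[[0,0,0],[0,0,0]]]'
python3 -c "
from h import *
st()"
```

```text
time_s: 7.75
tool_pos: [0.5275, 0.0812, 0.0013]
eef_rot: [39.8, 90.0, -52.1]
wrist_force: [-0.8, 0.6, 0.0]
gripper_width: -0.0
time_s: 7.95
tool_pos: [0.5275, 0.0793, 0.0013]
eef_rot: [36.9, 90.0, -55.0]
wrist_force: [-0.0, 0.9, 0.2]
gripper_width: 0.003
time_s: 8.15
tool_pos: [0.5275, 0.0785, 0.0014]
eef_rot: [174.3, 89.9, 82.4]
wrist_force: [-0.8, 5.8, -0.1]
gripper_width: 0.0
t 8.15 pos [527.5  78.5   1.4] jaw ang -1.89 xaxis [ 0.     0.002 -1.   ] F [-0.8  5.8 -0.1] w 0.0 J [ 4.4 14.1 92.3  0.1 73.6  6.3]
```

```bash
python3 -m handwheel '[[[0,-0.2,0],[0,0,0]],[[0,0,0],[0,0,0]],[[0,0,0],[0,0,0]]]'
python3 -m handwheel '[[[0,1,0],[0,0,0]],[[0,0.5,1.5],[0,0,0]],[[0,0,2.5],[0,0,0]],[[-2.5,-0.7,0],[0,0,0]],[[-3,-0.8,0],[0,0,0]],[[-3,-0.8,0],[0,0,0]],[[-3,-0.8,0],[0,0,0]],[[-2.7,-0.7,0],[0,0,0]],[[0,0,0],[0,0,0]],[[0,0,-1.5],[0,0,0]],[[0,0,-1.5],[0,0,0]],[[0,0,-1],[0,0,0]],[[0,0,0],[0,0,0]]]'
python3 -c "
from h import *
st()"
```

```text
time_s: 8.45
tool_pos: [0.5276, 0.0784, 0.0017]
eef_rot: [175.3, 89.7, 83.5]
wrist_force: [-0.3, 12.3, 1.1]
gripper_width: -0.003
time_s: 9.75
tool_pos: [0.3852, 0.0525, 0.0006]
eef_rot: [-80.1, 89.9, -172.0]
wrist_force: [-0.7, 0.7, -0.6]
gripper_width: 0.004
t 9.75 pos [385.2  52.5   0.6] jaw ang -1.9 xaxis [-0.002 -0.    -1.   ] F [-0.7  0.7 -0.6] w 0.004 J [  2.3  -8.9 116.2  -0.   72.8   4.2]
```

```bash
python3 -m handwheel '[[[1,-0.03,0],[0,0,0]],[[1,-0.03,0],[0,0,0]],[[0.5,-0.02,0],[0,0,0]],[[0.5,-0.02,0],[0,0,0]],[[0.5,-0.02,0],[0,0,0]],[[0.5,-0.02,0],[0,0,0]],[[0.5,-0.02,0],[0,0,0]],[[0.4,-0.01,0],[0,0,0]],[[0.3,-0.01,0],[0,0,0]],[[0,0,0],[0,0,0]]]'
python3 -m handwheel '[[[0.2,0,0],[0,0,0]],[[0.2,-0.01,0],[0,0,0]],[[0,0,0],[0,0,0]]]'
python3 -m handwheel '[[[0.2,0,0],[0,0,0]],[[0,0,0],[0,0,0]]]'
python3 -m handwheel '[[[0.2,-0.01,0],[0,0,0]],[[0,0,0],[0,0,0]]]'
python3 -c "
from h import *
st()"
```

```text
time_s: 10.75
tool_pos: [0.4379, 0.0507, 0.0013]
eef_rot: [81.9, 90.0, -10.0]
wrist_force: [0.4, 0.3, 0.1]
gripper_width: -0.002
time_s: 11.05
tool_pos: [0.4417, 0.0506, 0.0013]
eef_rot: [91.0, 90.0, -0.9]
wrist_force: [0.1, 0.3, 0.4]
gripper_width: -0.001
time_s: 11.25
tool_pos: [0.4437, 0.0506, 0.0014]
eef_rot: [89.9, 90.0, -2.0]
wrist_force: [0.0, -0.2, -0.2]
gripper_width: 0.005
time_s: 11.45
tool_pos: [0.4457, 0.0505, 0.0014]
eef_rot: [91.4, 90.0, -0.5]
wrist_force: [0.7, -0.2, 0.6]
gripper_width: -0.003
t 11.45 pos [445.7  50.5   1.4] jaw ang -1.91 xaxis [ 0. -0. -1.] F [ 0.7 -0.2  0.6] w -0.003 J [  1.7   1.1 106.6  -0.   72.2   3.6]
```

```bash
for k in 1; do python3 -m handwheel '[[[0.2,-0.01,0],[0,0,0]],[[0,0,0],[0,0,0]]]'; done
python3 -m handwheel '[[[0.2,-0.01,0],[0,0,0]],[[0,0,0],[0,0,0]]]'
python3 -m handwheel '[[[0.2,-0.01,0],[0,0,0]],[[0,0,0],[0,0,0]]]'
python3 -c "
from h import *
st();snap('wrist','w5')"
```

```text
time_s: 11.65
tool_pos: [0.4478, 0.0504, 0.0014]
eef_rot: [87.9, 90.0, -4.0]
wrist_force: [0.1, 0.4, 1.0]
gripper_width: -0.0
time_s: 11.85
tool_pos: [0.4498, 0.0503, 0.0014]
eef_rot: [88.1, 90.0, -3.8]
wrist_force: [-0.4, -0.2, 0.4]
gripper_width: 0.001
time_s: 12.05
tool_pos: [0.4518, 0.0502, 0.0014]
eef_rot: [89.1, 90.0, -2.8]
wrist_force: [-0.2, -0.2, 0.3]
gripper_width: -0.003
t 12.05 pos [451.8  50.2   1.4] jaw ang -1.91 xaxis [ 0. -0. -1.] F [-0.2 -0.2  0.3] w -0.003 J [  1.7   2.1 105.7  -0.   72.2   3.6]
```

Run:
```python
from fit import *
snap('scene','s5'); i=cv2.imread('pics/s5.png')
a=np.radians(-1.86); C=np.array([.659,.0233]); ex=np.array([np.cos(a),np.sin(a)]); ey=np.array([-ex[1],ex[0]])
for x in np.arange(-60,24,4):
    row=[]
    for y in (10,19,28):
        q=C+ex*x/1000+ey*y/1000; u,v=proj('s5',[*q,.032])[0]
        row.append(cv2.getRectSubPix(i,(1,1),(float(u),float(v)))[0,0][::-1].tolist())
    print(x,row)
```

```text
-60 [[133, 113, 82], [128, 109, 78], [133, 111, 81]]
-56 [[132, 113, 81], [126, 107, 76], [130, 110, 81]]
-52 [[133, 114, 82], [125, 105, 75], [132, 112, 81]]
-48 [[134, 115, 84], [126, 107, 76], [131, 111, 79]]
-44 [[134, 114, 82], [125, 107, 78], [135, 115, 82]]
-40 [[132, 113, 80], [127, 109, 78], [134, 116, 82]]
-36 [[131, 112, 80], [127, 108, 77], [134, 113, 82]]
-32 [[134, 114, 84], [125, 107, 75], [135, 116, 84]]
-28 [[134, 113, 83], [126, 107, 77], [132, 114, 82]]
-24 [[133, 112, 81], [128, 109, 79], [134, 114, 83]]
-20 [[134, 114, 82], [128, 109, 79], [137, 115, 85]]
-16 [[133, 115, 83], [127, 108, 77], [134, 114, 82]]
-12 [[135, 114, 82], [125, 108, 76], [134, 114, 82]]
-8 [[134, 115, 83], [129, 110, 78], [130, 109, 79]]
-4 [[110, 94, 69], [117, 99, 71], [111, 94, 67]]
0 [[90, 78, 56], [86, 69, 49], [88, 72, 52]]
4 [[90, 76, 56], [68, 46, 32], [69, 49, 35]]
8 [[81, 68, 50], [61, 37, 23], [60, 39, 26]]
12 [[70, 60, 45], [59, 36, 25], [59, 38, 26]]
16 [[73, 65, 47], [62, 39, 24], [63, 40, 29]]
20 [[67, 60, 44], [63, 41, 27], [62, 37, 25]]
```

The rail's head is now about 4 mm short of the far fence, so I'll keep pushing.

```bash
python3 -m handwheel '[[[0.2,-0.01,0],[0,0,0]],[[0,0,0],[0,0,0]]]'
python3 -m handwheel '[[[0.2,-0.01,0],[0,0,0]],[[0,0,0],[0,0,0]]]'
python3 -m handwheel '[[[0.15,0,0],[0,0,0]],[[0,0,0],[0,0,0]]]'
python3 -c "
from h import *
st()"
```

```text
time_s: 12.35
tool_pos: [0.4537, 0.0501, 0.0014]
eef_rot: [85.3, 90.0, -6.6]
wrist_force: [-0.7, 0.5, 0.9]
gripper_width: -0.0
time_s: 12.55
tool_pos: [0.4538, 0.0501, 0.001]
eef_rot: [-89.0, 89.7, 179.1]
wrist_force: [-9.2, -0.3, 6.6]
gripper_width: -0.0
time_s: 12.75
tool_pos: [0.4539, 0.0501, 0.0009]
eef_rot: [-87.3, 89.5, -179.2]
wrist_force: [-17.0, 0.1, 12.4]
gripper_width: -0.0
t 12.75 pos [453.9  50.1   0.9] jaw ang -1.89 xaxis [-0.008 -0.    -1.   ] F [-17.    0.1  12.4] w -0.0 J [  1.7   2.9 104.9   0.   72.7   3.5]
```

```bash
python3 -m handwheel '[[[-0.8,0,0],[0,0,0]],[[-0.7,0,1],[0,0,0]],[[0,0.5,3],[0,0,0]],[[2,1.3,0],[0,0,0]],[[3,1.3,0],[0,0,0]],[[3,1.2,0],[0,0,0]],[[2.5,0.7,0],[0,0,0]],[[1,0,0],[0,0,0]],[[0,0,-2],[0,0,0]],[[0,0,-2],[0,0,0]],[[0,0,0],[0,0,0]],[[0,-0.7,0],[0,0,0]],[[0,-0.6,0],[0,0,0]],[[0,-0.3,0],[0,0,0]],[[0,0,0],[0,0,0]]]'
python3 -m handwheel '[[[0,-0.2,0],[0,0,0]],[[0,0,0],[0,0,0]]]'
python3 -m handwheel '[[[0,-0.2,0],[0,0,0]],[[0,0,0],[0,0,0]]]'
python3 -c "
from h import *
st()"
```

```text
time_s: 14.25
tool_pos: [0.5576, 0.0834, 0.0023]
eef_rot: [94.5, 89.9, 2.5]
wrist_force: [-0.9, 0.3, -0.8]
gripper_width: 0.003
time_s: 14.45
tool_pos: [0.5571, 0.0818, 0.0016]
eef_rot: [87.5, 90.0, -4.4]
wrist_force: [-0.3, 0.4, 0.2]
gripper_width: -0.002
time_s: 14.65
tool_pos: [0.557, 0.0799, 0.0013]
eef_rot: [36.6, 90.0, -55.3]
wrist_force: [-0.5, 0.3, -0.3]
gripper_width: 0.002
t 14.65 pos [557.   79.9   1.3] jaw ang -1.9 xaxis [ 0. -0. -1.] F [-0.5  0.3 -0.3] w 0.002 J [ 4.4 18.4 87.  -0.  74.6  6.3]
```

```bash
python3 -m handwheel '[[[0,-0.2,0],[0,0,0]],[[0,0,0],[0,0,0]]]'
python3 -m handwheel '[[[0,-0.2,0],[0,0,0]],[[0,0,0],[0,0,0]]]'
python3 -m handwheel '[[[0,-0.15,0],[0,0,0]],[[0,0,0],[0,0,0]]]'
python3 -c "
from h import *
st()"
```

```text
time_s: 14.85
tool_pos: [0.557, 0.0778, 0.0013]
eef_rot: [1.8, 90.0, -90.1]
wrist_force: [0.5, 1.3, -0.2]
gripper_width: -0.001
time_s: 15.05
tool_pos: [0.557, 0.0776, 0.0015]
eef_rot: [177.6, 89.8, 85.7]
wrist_force: [0.2, 6.9, 1.1]
gripper_width: -0.003
time_s: 15.25
tool_pos: [0.557, 0.0775, 0.0017]
eef_rot: [176.6, 89.7, 84.7]
wrist_force: [-0.5, 12.8, 1.8]
gripper_width: 0.004
t 15.25 pos [557.   77.5   1.7] jaw ang -1.83 xaxis [ 0.     0.005 -1.   ] F [-0.5 12.8  1.8] w 0.004 J [ 4.  18.3 87.1  0.3 74.5  5.7]
```

```bash
python3 -m handwheel '[[[0,1,0],[0,0,0]],[[0,0,3],[0,0,0]],[[0,0,4],[0,0,0]],[[0,0,4],[0,0,0]],[[0,0,4],[0,0,0]],[[-0.41,-3.2,0],[0,0,-6.64]],[[-0.41,-3.2,0],[0,0,-6.64]],[[-0.41,-3.2,0],[0,0,-6.64]],[[-0.41,-3.2,0],[0,0,-6.64]],[[-0.41,-3.2,0],[0,0,-6.64]],[[-0.41,-3.2,0],[0,0,-6.64]],[[-0.41,-3.2,0],[0,0,-6.64]],[[-0.41,-3.2,0],[0,0,-6.64]],[[-0.41,-3.2,0],[0,0,-6.64]],[[-0.41,-3.2,0],[0,0,-6.64]],[[-0.41,-3.2,0],[0,0,-6.64]],[[-0.41,-3.2,0],[0,0,-6.64]],[[-0.41,-3.2,0],[0,0,-6.64]],[[-0.41,-3.2,0],[0,0,-6.64]],[[-0.41,-3.2,0],[0,0,-6.64]]]' 0
python3 -m handwheel '[[[0,0,-2],[0,0,0]],[[0,0,-2],[0,0,0]],[[0,0,0],[0,0,0]],[[0,0,0],[0,0,0]]]'
python3 - <<'E'
from fit import *
st(); snap('wrist','w6'); snap('side','d6')
b=(.4954,-.3948,np.radians(-11.53))
L=np.array([(-90,-15,28),(-90,81,28),(224,-19,22),(224,19,22),(6,-15,28),(6,15,28),(6,-19,22),(6,19,22),(100,-19,22),(100,19,22)])/1000
i=cv2.imread('pics/w6.png')
P=proj('w6',T(b,L)); print(np.round(P))
for u,v in P: cv2.circle(i,(int(u),int(v)),3,(0,0,255),1)
cv2.imwrite('pics/w6m.png',i)
E
```

```text
time_s: 17.25
tool_pos: [0.4952, -0.3968, 0.1512]
eef_rot: [48.5, 90.0, -143.3]
wrist_force: [0.6, -0.6, 0.2]
gripper_width: 0.999
time_s: 17.65
tool_pos: [0.4955, -0.3954, 0.1115]
eef_rot: [2.9, 90.0, 171.4]
wrist_force: [0.9, 0.3, 0.6]
gripper_width: 0.998
t 17.65 pos [ 495.5 -395.4  111.5] jaw ang -101.5 xaxis [-0.001  0.    -1.   ] F [0.9 0.3 0.6] w 0.998 J [-41.9  23.1  67.8  -0.   89.1  59.6]
[[ 333.  343.]
 [ 217.  343.]
 [ 348. -141.]
 [ 281. -141.]
 [ 335.  231.]
 [ 295.  231.]
 [ 340.  229.]
 [ 290.  229.]
 [ 343.   95.]
 [ 287.   95.]]
```

View pics/w6m.png

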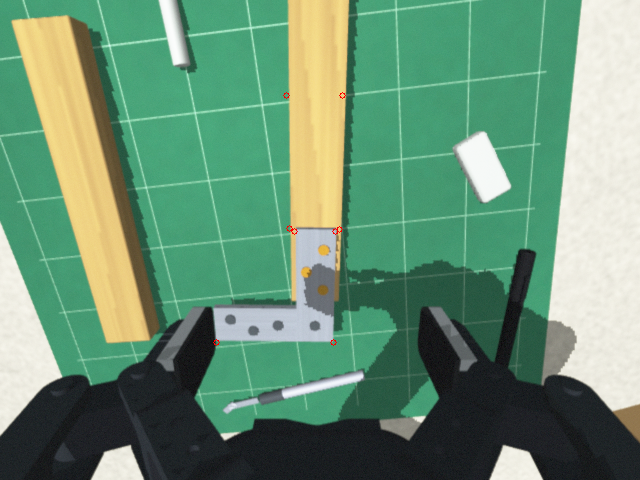

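The projected bar outline matches the wrist view within 1–2 mm, with perhaps 1° of yaw difference. I'll pre-close to about 60 mm and descend.

```bash
python3 -m handwheel '[[[0,0.05,-1.5],[0,0,-0.7]],[[0,0,-2],[0,0,0]],[[0,0,-2],[0,0,0]],[[0,0,-2],[0,0,0]],[[0,0,-1.5],[0,0,0]],[[0,0,-1],[0,0,0]],[[0,0,-0.5],[0,0,0]],[[0,0,0],[0,0,0]]]' 75 80
python3 -m handwheel '[[[0,0,-0.7],[0,0,0]],[[0,0,-0.5],[0,0,0]],[[0,0,-0.5],[0,0,0]],[[0,0,0],[0,0,0]]]'
python3 -m handwheel '[[[0,0,-0.4],[0,0,0]],[[0,0,0],[0,0,0]]]'
python3 -c "
from h import *
st(); snap('side','d7')
p=get_state()['tool_pos']; print(proj('d7',p),proj('d7',p+[0,0,.02]))"
```

```text
time_s: 18.55
tool_pos: [0.4954, -0.395, 0.006]
eef_rot: [-11.6, 90.0, 156.1]
wrist_force: [0.0, 0.2, 0.3]
gripper_width: 0.708
time_s: 18.95
tool_pos: [0.4951, -0.3947, -0.0116]
eef_rot: [-25.4, 89.9, 142.4]
wrist_force: [0.7, -0.2, 0.3]
gripper_width: 0.71
time_s: 19.15
tool_pos: [0.4953, -0.3949, -0.0152]
eef_rot: [-22.3, 90.0, 145.5]
wrist_force: [0.2, -0.2, 0.0]
gripper_width: 0.707
t 19.15 pos [ 495.3 -394.9  -15.2] jaw ang -102.2 xaxis [-0.  0. -1.] F [ 0.2 -0.2  0. ] w 0.707 J [-41.9  30.   73.9  -0.   76.2  60.3]
[[378.24617599 334.47280108]] [[378.59630122 328.61483056]]
```

```bash
python3 -m handwheel '[[[0,0,0],[0,0,0]],[[0,0,0],[0,0,0]],[[0,0,0],[0,0,0]],[[0,0,0],[0,0,0]],[[0,0,0],[0,0,0]]]' 255 80
python3 -c "
from h import *
st()"
```

```text
time_s: 19.7
tool_pos: [0.4958, -0.3952, -0.0139]
eef_rot: [146.0, 89.9, -46.2]
wrist_force: [-1.4, 1.8, 5.8]
gripper_width: 0.417
t 19.7 pos [ 495.8 -395.2  -13.9] jaw ang -102.2 xaxis [ 0.001 -0.001 -1.   ] F [-1.4  1.8  5.8] w 0.417 J [-41.9  29.9  73.8  -0.   76.2  60.3]
```

```bash
python3 -m handwheel '[[[0,0,0.2],[0,0,0]],[[0,0,0.4],[0,0,0]],[[0,0,0.7],[0,0,0]],[[0,0,1],[0,0,0]],[[0,0,1],[0,0,0]],[[0,0,1],[0,0,0]],[[0,0,1],[0,0,0]],[[0,0,0],[0,0,0]],[[0,0,0],[0,0,0]]]'
python3 - <<'E'
from h import *
st(); s=get_state(); print(s['wrist_torque']); snap('wrist','w8'); snap('side','d8'); snap('scene','s8')
p=s['tool_pos']
# wrist view tracks bar: compare gripper-fixed look at w8
i=cv2.imread('pics/d8.png'); u,v=proj('d8',p)[0].astype(int); a=cv2.resize(i[v-70:v+50,u-60:u+110],None,fx=4,fy=4,interpolation=cv2.INTER_CUBIC)[:480]
b=cv2.imread('pics/w8.png')[60:480,150:470]
h=np.zeros((600,800,3),np.uint8); h[:480,:480]=cv2.resize(a[:, :680],(480,480*480//680))[:480] if False else 0
A=cv2.resize(a,(480,int(480*a.shape[0]/a.shape[1]))); h[:A.shape[0],:480]=A; h[:420,480:800]=b
cv2.imwrite('pics/m8.png',h)
E
```

```text
time_s: 20.6
tool_pos: [0.4956, -0.3951, 0.0386]
eef_rot: [141.1, 90.0, -51.1]
wrist_force: [0.0, 0.7, -3.6]
gripper_width: 0.419
t 20.6 pos [ 495.6 -395.1   38.6] jaw ang -102.2 xaxis [ 0. -0. -1.] F [ 0.   0.7 -3.6] w 0.419 J [-41.9  26.5  72.   -0.   81.5  60.3]
[-0.00115845 -0.00386288  0.02103305]
```

Lifted: Fz is −3.6 N and the wrist moment is about zero, so the bar is gripped at its balance point. I'll raise it and carry it.

```bash
python3 -m handwheel '[[[0,0,1],[0,0,0]],[[0,0,2],[0,0,0]],[[0,0,2],[0,0,0]],[[0,0,2],[0,0,0]],[[0,0,2],[0,0,0]],[[0,0,2],[0,0,0]],[[0,0,2],[0,0,0]],[[0,0,1],[0,0,0]],[[0.2,0.7,0],[0,0,1.3]],[[0.4,1.4,0],[0,0,2.7]],[[0.6,2,0],[0,0,4]],[[0.6,2,0],[0,0,4]],[[0.6,2,0],[0,0,4]],[[0.6,2,0],[0,0,4]],[[0.6,2,0],[0,0,4]],[[0.6,2,0],[0,0,4]],[[0.6,2,0],[0,0,4]],[[0.6,2,0],[0,0,4]],[[0.6,2,0],[0,0,4]],[[0.6,2,0],[0,0,4]]]'
python3 -m handwheel '[[[0.6,2,0],[0,0,4]],[[0.6,2,0],[0,0,4]],[[0.6,2,0],[0,0,4]],[[0.6,2,0],[0,0,4]],[[0.6,2,0],[0,0,4]],[[0.6,2,0],[0,0,4]],[[0.6,2,0],[0,0,4]],[[0.6,2,0],[0,0,4]],[[0.6,2,0],[0,0,4]],[[0.6,2,0],[0,0,4]],[[0.6,2,0],[0,0,4]],[[0.6,2,0],[0,0,4]],[[0.5,2,0],[0,0,3]],[[0.4,1.4,0],[0,0,1.3]],[[0,0,0],[0,0,0]],[[0,0,0],[0,0,0]],[[0,0,0],[0,0,0]]]'
python3 -c "
from h import *
st();print(get_state()['wrist_torque'])"
```

```text
time_s: 22.75
tool_pos: [0.5611, -0.1716, 0.1766]
eef_rot: [-58.3, 89.8, 153.8]
wrist_force: [-0.3, -0.5, -4.2]
gripper_width: 0.418
time_s: 24.45
tool_pos: [0.6423, 0.0992, 0.1781]
eef_rot: [-43.4, 90.0, -139.4]
wrist_force: [0.1, -1.0, -3.5]
gripper_width: 0.418
t 24.45 pos [642.3  99.2 178.1] jaw ang -5.97 xaxis [-0. -0. -1.] F [ 0.1 -1.  -3.5] w 0.418 J [ 5.5 24.  59.  -0.  97.  11.5]
[ 0.01639203 -0.08942711 -0.04641665]
```

```bash
python3 -m handwheel '[[[0.1,0.5,0],[0,0,1.1]],[[0.1,0.8,0],[0,0,2]],[[0,0.6,-0.5],[0,0,1]],[[0,0,-1.2],[0,0,0]],[[0,0,-1.5],[0,0,0]],[[0,0,-1.5],[0,0,0]],[[0,0,-1.5],[0,0,0]],[[0,0,-1.5],[0,0,0]],[[0,0,-1.2],[0,0,0]],[[0,0,-0.8],[0,0,0]],[[0,0,-0.5],[0,0,0]],[[0,0,0],[0,0,0]],[[0,0,0],[0,0,0]],[[0,0,0],[0,0,0]],[[0,0,0],[0,0,0]]]'
python3 - <<'E'
from fit import *
st(); print(get_state()['wrist_torque']); snap('scene','s9'); snap('wrist','w9'); snap('side','d9')
a=np.radians(-1.86); b=(.6445,.1185,a+np.pi/2)
z=92
L=np.array([(-90,-15,z+26),(-90,81,z+26),(224,-19,z+20),(224,19,z+20),(6,-15,z+26),(6,15,z+26),(224,-19,z)])/1000
H=np.zeros((600,800,3),np.uint8)
i=cv2.imread('pics/s9.png'); P=proj('s9',T(b,L)); print('scene',np.round(P,1).tolist())
k=3.1; x0,y0=305,190
c=cv2.resize(i[y0:y0+110,x0:x0+165],None,fx=k,fy=k,interpolation=cv2.INTER_CUBIC)
for u,v in P: cv2.circle(c,(int((u-x0)*k),int((v-y0)*k)),3,(0,0,255),1)
H[:c.shape[0],:c.shape[1]]=c
i=cv2.imread('pics/d9.png'); P=proj('d9',T(b,L)); print('side',np.round(P,1).tolist())
k=3; x0,y0=250,150
c=cv2.resize(i[y0:y0+86,x0:x0+170],None,fx=k,fy=k,interpolation=cv2.INTER_CUBIC)
for u,v in P: cv2.circle(c,(int((u-x0)*k),int((v-y0)*k)),3,(0,0,255),1)
H[342:342+c.shape[0],:c.shape[1]]=c
w=cv2.resize(cv2.imread('pics/w9.png'),(288,216)); H[:216,512:]=w
cv2.imwrite('pics/m9.png',H)
E
```

```text
time_s: 25.95
tool_pos: [0.6449, 0.119, 0.0771]
eef_rot: [98.4, 89.9, 6.6]
wrist_force: [-0.7, -0.3, -3.6]
gripper_width: 0.422
t 25.95 pos [644.9 119.   77.1] jaw ang -1.8 xaxis [ 0.001  0.    -1.   ] F [-0.7 -0.3 -3.6] w 0.422 J [ 7.2 27.9 65.5 -0.  86.5  9. ]
[ 0.01442596 -0.10761123 -0.03974278]
scene [[335.9, 259.4], [330.5, 235.1], [447.8, 251.7], [443.5, 242.2], [370.7, 256.2], [368.4, 248.5], [446.5, 256.7]]
side [[349.7, 205.6], [322.6, 212.3], [310.1, 171.2], [300.7, 173.2], [336.0, 193.5], [328.0, 195.4], [310.3, 176.2]]
```

View pics/m9.png

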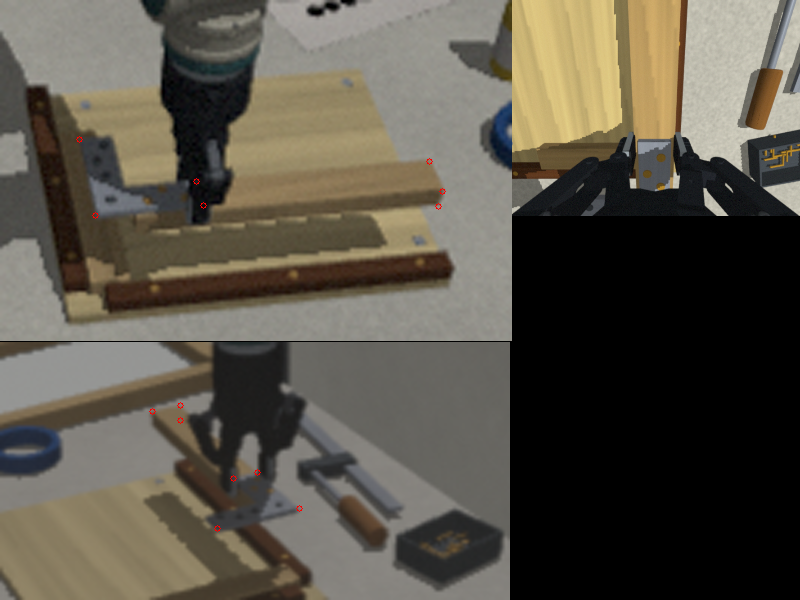

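The overlay agrees in both views: the plate corners and the tail of the bar coincide with the model, held level at the target 8 cm above its seat. One numeric check of the rail on the s8 picture (arm away from the jig), then I'll hand in.

Run:
```python
from fit import *
i=cv2.imread('pics/s8.png')
a=np.radians(-1.86); C=np.array([.6605,.0240]); ex=np.array([np.cos(a),np.sin(a)]); ey=np.array([-ex[1],ex[0]])
g=lambda x,y:int(cv2.getRectSubPix(i,(1,1),tuple(map(float,proj('s8',[*(C+ex*x/1000+ey*y/1000),.032])[0])))[0,0][2])
print('head',[(x,g(x,14),g(x,30)) for x in range(-12,13,3)])
for x in (-20,-100,-180): print('across',x,[(y,g(x,y)) for y in range(-9,10,3)],[(y,g(x,y)) for y in range(29,48,3)])
```

```text
head [(-12, 137, 141), (-9, 134, 142), (-6, 126, 146), (-3, 110, 125), (0, 90, 94), (3, 70, 72), (6, 54, 63), (9, 50, 61), (12, 50, 63)]
across -20 [(-9, 66), (-6, 63), (-3, 64), (0, 87), (3, 129), (6, 139), (9, 138)] [(29, 141), (32, 140), (35, 140), (38, 151), (41, 163), (44, 166), (47, 168)]
across -100 [(-9, 66), (-6, 65), (-3, 70), (0, 101), (3, 140), (6, 137), (9, 134)] [(29, 135), (32, 132), (35, 134), (38, 145), (41, 161), (44, 164), (47, 160)]
across -180 [(-9, 66), (-6, 62), (-3, 67), (0, 103), (3, 138), (6, 135), (9, 135)] [(29, 137), (32, 132), (35, 132), (38, 137), (41, 149), (44, 153), (47, 152)]
```

The rail's edges sit at x≈0 and y≈0 along its whole length, with no gap showing, so it is snug. Handing in.

```bash
python3 -c "
from h import *
from station import hand_in
st(); print(hand_in())"
```

```text
t 26.1 pos [644.7 119.   76.6] jaw ang -1.8 xaxis [ 0.001  0.    -1.   ] F [ 0.3  0.6 -4.4] w 0.417 J [ 7.2 28.  65.5 -0.  86.5  9. ]
the job is handed in; nothing more can be done
None
```

The rail is snug in the corner, and the gripper is holding the plated bar level and still about 8 cm above its seat, plated end towards the corner. I handed in at 26.1 s.

**Rail:** I pushed it sideways against the right fence, then endways against the far fence, and pressed its side once more. The force rose to 13 N against the right fence and 17 N against the far one. The last unobstructed picture shows its edges on both fences to within about 2 mm, with no gap.

**Bar:** I gripped it at the balance point with 80 N. The wrist showed its weight (−3.6 N) and almost no moment just after the lift. In the final scene and side pictures its corners match the target position and level to about 2 mm.

**What disagreed:**
- The real fingertips are about 20 mm higher than the reported TCP. My first sideways push therefore passed just above the rail without touching it. I saw this in the side view and worked 20 mm lower from then on.
- At the final pose the wrist showed a small moment of about 0.1 N m, but no tilt was visible in the pictures.
- The rail was in shadow in the final pictures, so its last check is from the picture taken just after the bar was lifted. Nothing touched it after that.
- I did not measure the other items on the table separately. The path stayed clear of them, and I felt no unexpected contact.

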